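# Latch the filter cover of a laser-cutter fume box

## Task

Shut the blue filter cover of the fume box with its draw latch: take the wire loop by its yellow tab, hook its bar behind the steel keeper and draw it snug with a light pull of about 6 N (never more than 12 N on keeper or cover while you hold the loop, or the wire bends), then let go of the loop and press the red lever over centre until it lies fully down, without forcing it (under 35 N). The keeper's exact place is not known, so feel for it; leave the other things where they are.

Things in the scene. Friction and masses are not known exactly. Their poses are not given: they have to be found in the camera images.
- filter_box: the grey fume box, 360 x 220 mm, 130 mm tall, fixed. Origin at the centre of its underside; x points from the lever end to the cover end (the way the cover slides open), z up. Its deck, 130 mm up, carries the latch on the -x part; the blue cover, its top also 130 mm up, fills the +x part. A black rubber seal lies between them
- latch_pivot (a point): lever pivot of the draw latch, axes as filter_box's, at (-60, 0, 146) mm in the frame of filter_box, so 16 mm above the deck. The lever turns about its y axis. The steel base plate below it spans x from -29 to +21 mm, y +-18 mm about it, 8 mm high
- lever (a joint): angle of the red lever, rad: 0 = fully down on its stop, flat, pointing to -x of filter_box; pi/2 = upright; 2.4 = other stop, leaning over the cover. Light friction: it stays where it is left. The lever is 22 mm wide (y), 5 mm thick, from 7 to 70 mm from the pivot, centred on the line from latch_pivot to lever_tip. Pressing it down takes 5 to 10 N near its tip; past centre it snaps down by itself
- lever_tip (a point): the free end of the red lever, 66 mm from the pivot
- loop: the wire loop. Origin on its axis (along y) in the lever, 20 mm from latch_pivot on the line to lever_tip; x towards the bar. It turns freely there, so moving the tab swings the loop and, with it, the lever
- loop_bar (a point): middle of the loop's hook bar, along y, 6 mm thick, 36 mm wide, 70 mm from the loop's axis. At first it lies loose on top of the keeper. Once hooked and snug (lever at 0.8 to 1.8 rad) pressing the lever down draws it tight; past centre, with the lever down, it is 50 mm from the pivot along x
- tab_center (a point): centre of the loop's yellow finger tab, 18 mm long, 12 mm wide (y: pinch it across this, it can swivel between the fingers), 36 mm tall, axes of the loop. In the loop's frame it lies 13.4 mm beyond loop_bar in x and 27.4 mm above it in z, and leans back 0.4 rad towards the lever, so that it stands upright, its centre 23 mm above the cover, when the bar is hooked
- cover_edge (a point): middle of the top edge of the blue cover on the lever's side, axes as filter_box's. The cover, 184 mm wide, slides along x with a stiff friction of 24 N; it starts 2 to 6 mm off the seal, meets it when this point is 31 mm from latch_pivot along x, and the seal then gives way at 2.5 N per mm
- cover: the blue cover; origin on its top, 24.5 mm in +x from cover_edge. On it stands the keeper, a steel hook 24 mm wide (y), 13 mm tall: a post with a lip at the top, 3.5 mm thick, reaching 6 mm beyond it in +x. The bar belongs under the lip against the post: then it is within 4 mm in x of this origin (its screw setting is not measured) and 3 to 6 mm above it. Pass 6 mm further to clear the lip. A rubber pad lies behind it
- chip_mid (a point): wooden chip 50 x 30 x 6 mm on the deck beside the lever, centre (bystander; leave where it is)
- gauge_mid (a point): brass focus gauge, 16 mm across, 22 mm tall, on the deck on the other side, centre (bystander; leave where it is)
- water_mid (a point): clear water bottle 64 mm across, 200 mm tall, centre (bystander; leave where it is)
- driver_grip (a point): orange screwdriver lying on the table, its grip (bystander; leave where it is)
- mug_mid (a point): white mug 80 mm across, 90 mm tall, half-way up (bystander; leave where it is)
- sample_a_mid (a point): dark wood sample 100 x 50 x 12 mm, centre (bystander; leave where it is)
- sample_b_mid (a point): light wood sample 100 x 50 x 12 mm, centre (bystander; leave where it is)

How it is judged:
By the outcome, as a careful person would: the job done as asked, in the order asked, and still so for the second after the job is handed in, with the robot touching nothing.
It also fails if it takes over 69 s, if anything falls off the work surface, if the arm or the gripper's body presses on something with over 40 N, if the wrist force passes 120 N, or if a joint passes its speed limit or range.

## Robot

A 6-joint arm with a two-finger parallel gripper is mounted at the origin on the work surface. World frame = base frame: x ahead of the robot, y to its left, z up, the work surface at z = 0. Lengths are in m, angles in degrees, forces in N, time in s.
With the tool pointing down it reaches from about 0.25 to 0.725 m from the base axis. Payload 9.7 kg.
Tool frame: the origin (TCP) lies at the very end of the fingers, on their centre line; the grasp point (between the pads) lies 19 mm behind it (bot.hold_point_z is the distance from the TCP to the grasp point, in m); z points along the fingers, y is the line along which they close (so a half turn about z gives the same grasp; the last joint's range is limited). The gripper opens to 85 mm and grips with 20 to 120 N. Pads are 22 mm wide; open, the fingers measure 114 mm over their backs; the gripper's body (76 mm by 85 mm) begins 54 mm behind the grasp point. The pads swing forward as they close: fully open they stand 13 mm farther back than shut.
Start: joints at [70.932, 4.979, 10.078, 95.1, 0, 90], TCP at [0.18, 0.52, 0.231] pointing down, gripper open.
Joint ranges: [-179.16, 179.16], [-48.56, 103.87], [-65.8, 70.77], [-126.05, 130.52], [-82.76, 87.17], [-180, 180]. Speed limits (degrees/s): [127.2, 127.2, 147.25, 180, 180, 180].

## Interface

Orientations are given as [roll, pitch, yaw] about the fixed x, y, z axes, in that order (R = Rz(yaw) Ry(pitch) Rx(roll)).
In Python, from workcell import bot gives the robot as it stands.
- The arm moves only by the tool play_rows, never from a script. Its argument "targets" is a list of rows, each an object with "grip": the closure in counts, from 0 (fully open) to 255 (shut); "linear": the shift along the world's x, y, z in cm, a list of three; "delta_rot": the turn, a rotation vector about the world's x, y, z in rad, a list of three. A call has 1 to 10 rows; each row is the pose to reach, as a shift and turn from the pose commanded when the call began; what a row does not reach only later rows make up. A row lasts 1/10 s, in which the tool goes at most 50 mm and 8.59 degrees, less where a joint would pass 70% of its speed; a pose out of reach is approached as far as the arm can. A call with a gripper value outside its range is refused whole. The fingers move at their own pace and stop on an object; "force" is the grip in N (left out, the last holds). Time passes only in rows, so rows that repeat a pose let the fingers close. It gives the time, the measured TCP pose, the force, the opening and the grip force at its end, in the units of the state.
- bot.get_obs(): the state, without advancing time (a new reading comes with each control period).
- bot.camera(name): name is "side" or "top"; returns a dict with "color" (400x640x3 uint8, red, green, blue), "range_z" (400x640 float32, m along the optical axis (not along the pixel's ray), 0 where there is no reading), "fov_y" (degrees; the focal length in pixels is half the picture's height over the tangent of half this angle, whatever the lens; pixels are square), "cx", "cy" (the principal point, pixels), "dist_coeffs" ([k1, k2, p1, p2, k3] as OpenCV has them; the pictures are not rectified), "world_to_cam" (4x4, takes a point from world to camera coordinates). Camera axes: x right, y up, looking along -z (the intrinsics and any distortion apply to the point x, -y, -z); pixel columns grow to the right and rows downward; lengths in m; the calibration is good to about 2 mm. A picture is of the moment at which its call begins.
- bot.job_done(): hands the job in; it is judged then, once.
Trained networks look in a picture, given as the dict that the camera call returned (one of the last four; its "shot" number tells which), for a name from the list of things; names that differ only in an ending like _2 or _b are one class to them, and where a whole thing is asked for, a point or a joint stands for the part that bears it (a point fixed in the world has none). Each returns a list of dicts, best first, with "conf" (0 to 1); they miss things now and then, are a little off and sometimes report something else, mostly with a low value. They report only what shows in the picture. A call takes as long as a camera call.
- bot.search_frame(picture, target): "box" ([left, top, right, bottom] in pixels, round what is visible of it).
- bot.trace(picture, target): "pixels" (400x640 bool, what is visible of it) and "box" ([left, top, right, bottom] in pixels, round what is visible of it).
- bot.pinpoint(picture, target): "pixel" ([column, row] in pixels: a listed point, or the origin of a listed thing).
The state is a dict: "time": time; "q": joint angles; "qd": joint speeds; "joint_efforts": joint torques, N m; "ee_pos": TCP position; "tcp_rot": TCP orientation; "wrist_force": force on the tool from outside, world axes, zero at the start; "torque": the same for the moment, N m; "opening": finger opening in m; "grasp_force": force on a finger pad.
Only numpy, scipy, OpenCV 4.12 (cv2) and the standard library are available. Lean on these libraries where they do the work, as an engineer would, in place of code of your own. Each camera call takes 0.05 s, during which the arm holds its last target. There are 200 camera calls.

## Working session

There is one attempt and no reset: what is moved stays moved. The work goes in short steps, Python scripts to look and compute and a tool call to move; the robot and the scene stay as the last step left them, time stands still between calls to the robot, and variables do not carry over. Pictures are saved under pics/ and viewed, at most 10 in all, crops included, and the job is handed in when it is done.

Besides the shell and the picture viewer there is one more tool, called after "Request:" as a command line: name --argument value ..., lists and objects as JSON in quotes. play_rows: Moves the arm, as the interface text tells. Its arguments: {"type":"object","properties":{"targets":{"type":"array","items":{"type":"object","properties":{"grip":{"type":"number"},"linear":{"type":"array","items":{"type":"number"}},"delta_rot":{"type":"array","items":{"type":"number"}}}}},"force":{"type":"number"}},"required":["targets"]}

```bash
mkdir -p pics
cat > h.py <<'E'
import numpy as np, cv2
from workcell import bot
def intr(p):
    f=200/np.tan(np.radians(p["fov_y"]/2))
    return np.array([[f,0,p["cx"]],[0,f,p["cy"]],[0,0,1.]]),np.array(p["dist_coeffs"],float)
def ray(p,px):
    K,d=intr(p); u=cv2.undistortPoints(np.array([[px]],float),K,d)[0,0]
    T=np.linalg.inv(p["world_to_cam"]); r=T[:3,:3]@np.array([u[0],-u[1],-1.]); return T[:3,3],r
def at_z(p,px,z):
    o,r=ray(p,px); return o+r*(z-o[2])/r[2]
def at_depth(p,px):
    o,r=ray(p,px); c,w=int(round(px[0])),int(round(px[1])); return o+r*p["range_z"][w,c]
def tri(a,b):
    A=np.zeros((3,3));B=np.zeros(3);
    rs=[]
    for p,px in (a,b):
        o,r=ray(p,px); r=r/np.linalg.norm(r); M=np.eye(3)-np.outer(r,r); A+=M;B+=M@o; rs.append((o,M))
    x=np.linalg.solve(A,B); return x,max(np.linalg.norm(M@(x-o)) for o,M in rs)
def proj(p,X):
    K,d=intr(p); c=(np.array(p["world_to_cam"])@np.append(X,1))[:3]
    return cv2.projectPoints(np.array([[c[0],-c[1],-c[2]]]),np.zeros(3),np.zeros(3),K,d)[0][0,0]
E
python3 - <<'E'
from h import *
np.set_printoptions(precision=4,suppress=True)
s=bot.camera("side");t=bot.camera("top")
for n,p in (("side",s),("top",t)): cv2.imwrite(f"pics/{n}0.png",p["color"][:,:,::-1])
print(bot.get_obs())
for n in "filter_box latch_pivot lever_tip loop loop_bar tab_center cover_edge cover chip_mid gauge_mid water_mid mug_mid".split():
    a=bot.pinpoint(s,n);b=bot.pinpoint(t,n)
    o=[n]
    for p,l in((s,a),(t,b)):
        if l: o+= [np.array(l[0]["pixel"]).round(1),round(l[0]["conf"],2),at_depth(p,l[0]["pixel"])]
        else:o+=[None]
    if a and b:o+=["TRI",*tri((s,a[0]["pixel"]),(t,b[0]["pixel"]))]
    print(*o)
E
```

```text
{'time': 0.1, 'q': array([70.932 ,  5.0089, 10.0393, 95.1006, -0.0011, 90.0007]), 'qd': array([ 0.0472, -0.0604,  0.1027,  0.0284, -0.0056, -0.0243]), 'joint_efforts': array([ -0.0004, -52.1561,  46.5652,   0.016 ,  -0.    ,  -0.    ]), 'ee_pos': array([0.1796, 0.5196, 0.2306]), 'tcp_rot': array([-179.9298,    0.0011,  160.9314]), 'wrist_force': array([-0.0717,  0.8802,  0.1466]), 'torque': array([ 0.0316,  0.0083, -0.0095]), 'grasp_force': 0.0, 'opening': 0.0854875392070672}
filter_box [332.6 214.5] 0.82 [ 0.5402 -0.082   0.0961] [297.7 170.3] 0.98 [0.5771 0.0119 0.15  ] TRI [0.5942 0.0211 0.0054] 0.003608764097008595
latch_pivot [317.  179.3] 0.87 [0.541  0.0366 0.1442] [173.2 209.4] 0.75 [0.4586 0.4266 0.0103] TRI [ 0.5615  0.3832 -0.0413] 0.11788227199091343
lever_tip [299.9 169.3] 0.77 [0.4836 0.0268 0.198 ] [293.6 196.2] 0.65 [0.4978 0.0198 0.1868] TRI [0.4896 0.0212 0.2005] 0.007568757367162063
loop [310.8 177.6] 0.7 [0.5127 0.016  0.1693] [292.4 187.4] 0.42 [0.5254 0.0257 0.1586] TRI [0.5214 0.0268 0.1612] 0.004012196619039678
loop_bar [331.3 175.9] 0.64 [0.5864 0.0328 0.1477
[... 397 characters left out ...]
] 0.71 [0.5862 0.0251 0.1487] [295.1 165.3] 0.84 [0.5927 0.0203 0.1437] TRI [0.5882 0.0211 0.1511] 0.003575608750276717
chip_mid [286.  179.7] 0.48 [0.4582 0.0832 0.1348] [266.1 213.2] 0.48 [0.4493 0.1033 0.1354] TRI [0.4565 0.1027 0.1233] 0.007353714196888077
gauge_mid [307.4 198.8] 0.37 [ 0.4749 -0.0529  0.1496] [319.1 207.9] 0.41 [ 0.4685 -0.0535  0.1283] TRI [ 0.4707 -0.0545  0.1516] 0.0033599939549692863
water_mid [228.9 147.5] 0.6 [0.3452 0.3824 0.1188] [166.3 241.4] 0.74 [0.3607 0.3924 0.1405] TRI [0.3539 0.4084 0.1039] 0.0048559626305559
mug_mid [363.9 387.6] 0.81 [ 0.414  -0.5201  0.0031] [468.  234.8] 0.84 [ 0.3946 -0.548   0.0047] TRI [ 0.3987 -0.5351  0.0401] 0.003532188178994956
```

Run:
```python
import cv2,numpy as np
s=cv2.imread("pics/side0.png");t=cv2.imread("pics/top0.png")
a=cv2.resize(s[130:260,230:430],None,fx=4,fy=4,interpolation=cv2.INTER_CUBIC)
b=cv2.resize(t[110:250,200:400],None,fx=4,fy=4,interpolation=cv2.INTER_CUBIC)
cv2.imwrite("pics/sc.png",a);cv2.imwrite("pics/tc.png",b)
```

```text
(no output)
```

View pics/sc.png

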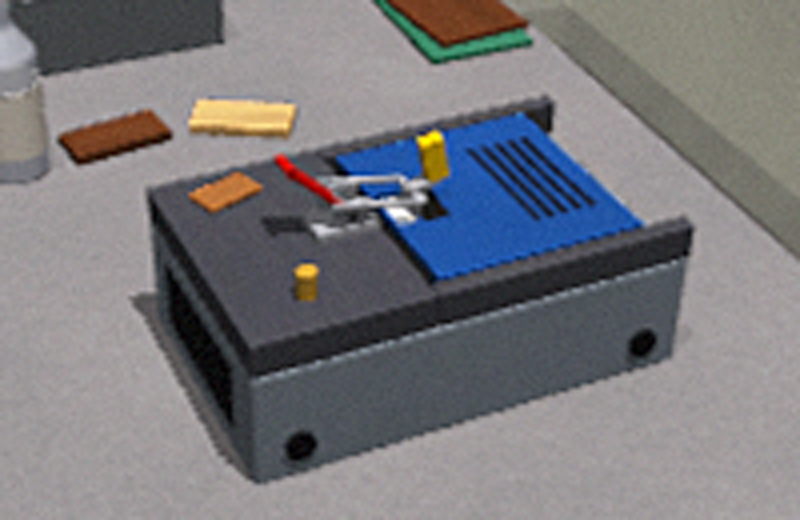

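View pics/tc.png

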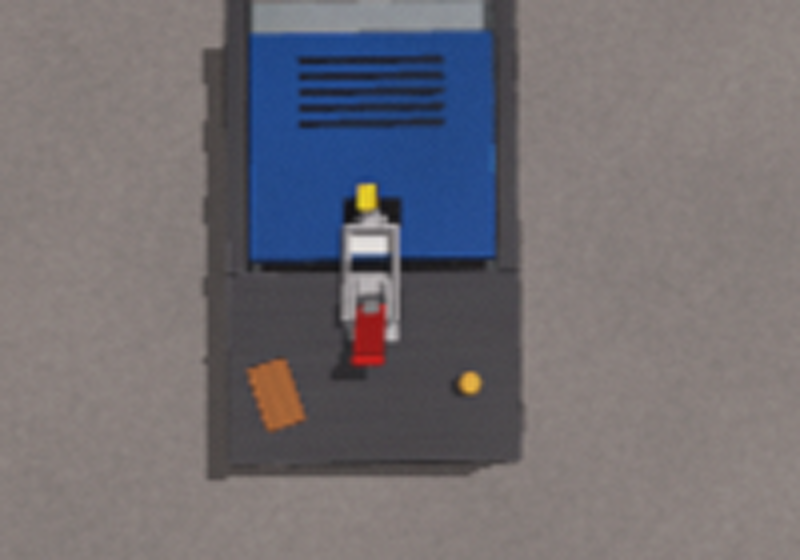

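View pics/side0.png

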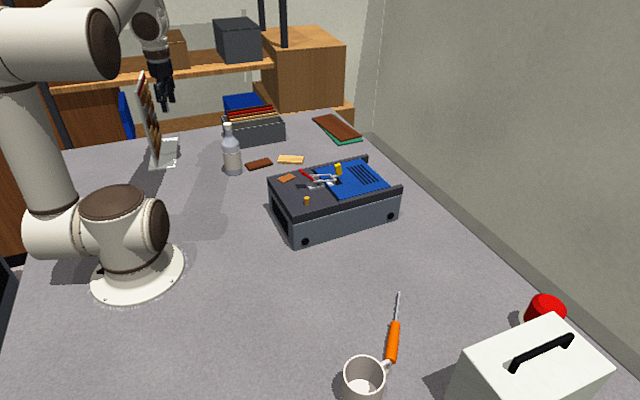

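```bash
cat > fit.py <<'E'
from h import *
np.set_printoptions(precision=4,suppress=True)
def cloud(p):
    K,d=intr(p); v,u=np.mgrid[0:400,0:640]
    q=cv2.undistortPoints(np.stack([u.ravel(),v.ravel()],1).astype(float)[:,None],K,d)[:,0]
    z=p["range_z"].ravel(); c=np.stack([q[:,0]*z,-q[:,1]*z,-z,np.ones_like(z)],1)
    return (c@np.linalg.inv(p["world_to_cam"]).T)[:,:3].reshape(400,640,3)
E
python3 - <<'E'
from fit import *
s=bot.camera("side");t=bot.camera("top")
for n,p in(("side",s),("top",t)):
    C=cloud(p); m=(abs(C[...,2]-.13)<.008)&(abs(C[...,0]-.58)<.3)&(abs(C[...,1])<.2)
    P=C[m]; r=cv2.minAreaRect((P[:,:2]*1000).astype(np.float32)); print(n,m.sum(),r,cv2.boxPoints(r),np.median(P[:,2]))
    for nm in("filter_box","lever_tip","tab_center","loop","cover"):
        tr=bot.trace(p,nm)
        if tr:
            k=tr[0]["pixels"]; Q=C[k]; print(nm,tr[0]["conf"],tr[0]["box"],k.sum(),np.median(Q,0),Q.min(0),Q.max(0))
    hsv=cv2.cvtColor(p["color"],cv2.COLOR_RGB2HSV); H,S,V=hsv[...,0],hsv[...,1],hsv[...,2]
    near=(abs(C[...,0]-.56)<.2)&(abs(C[...,1]-.02)<.13)&(C[...,2]>.1)
    for nm,k in(("yellow",(H>22)&(H<35)&(S>150)&near&(C[...,0]>.57)),("red",((H<5)|(H>174))&(S>150)&near),("blue",(H>100)&(H<125)&(S>120)&near)):
        v,u=np.nonzero(k); Q=C[k]; print(nm,k.sum(),"px",u.mean(),v.mean(),u.min(),u.max(),v.min(),v.max(),np.median(Q,0),Q.min(0),Q.max(0))
        if nm=="blue": r=cv2.minAreaRect((Q[:,:2]*1000).astype(np.float32)); print(cv2.boxPoints(r))
        if nm=="yellow": cent=np.array([u.mean(),v.mean()]); globals()[n+"y"]=cent
print(tri((s,sidey),(t,topy)))
E
```

```text
side 4252 ((590.3533935546875, 28.553817749023438), (360.10174560546875, 225.2918701171875), 2.2949094772338867) [[405.9362 133.8996]
 [414.9576 -91.2115]
 [774.7705 -76.792 ]
 [765.7491 148.3192]] 0.13068344086498912
filter_box 0.83 [265.8, 153.6, 402.9, 254.2] 8764 [ 0.5604 -0.0561  0.1263] [ 0.1651 -0.8552 -0.0035] [0.9004 0.3514 0.7709]
lever_tip 0.8 [299.9, 164.4, 338.4, 182.7] 181 [0.5859 0.0236 0.1632] [ 0.1651 -0.8552  0.145 ] [0.6147 0.0467 0.7709]
tab_center 0.6 [310.9, 161.5, 344.3, 180.1] 159 [0.5953 0.0245 0.1588] [ 0.1651 -0.8552  0.1292] [0.6239 0.0934 0.7709]
loop 0.74 [329.7, 165.0, 338.9, 183.3] 119 [0.5983 0.025  0.1616] [ 0.1651 -0.8552  0.1292] [0.6239 0.0934 0.7709]
cover 0.59 [313.4, 156.3, 388.3, 199.4] 1870 [0.6467 0.0158 0.131 ] [ 0.1651 -0.8552  0.1007] [0.7629 0.1316 0.7709]
yellow 56 px 338.07142857142856 168.25 335 341 163 174 [0.6042 0.0244 0.176 ] [0.5915 0.0191 0.1554] [0.6147 0.0311 0.1913]
red 50 px 305.34 174.18 299 313 169 180 [0.4999 0.0179 0.1796] [0.4808 0.013  0.1292] [0.5266 0.1269 0.1983]
blue 1574 px 352.8062261753494 179.0889453621347 314 
[... 819 characters left out ...]
143 0.1397] [0.6095 0.0409 0.1913]
cover 0.96 [263.7, 115.4, 324.6, 176.4] 3459 [0.6543 0.0301 0.13  ] [ 0.4227 -0.0631  0.0974] [0.7552 0.124  1.2372]
yellow 30 px 291.06666666666666 159.2 289 293 156 162 [0.604  0.0296 0.1878] [0.5959 0.0238 0.1262] [0.6131 0.0401 0.1919]
red 104 px 279.4423076923077 195.57692307692307 62 295 165 349 [0.5014 0.0248 0.1791] [ 0.4227 -0.048   0.1284] [0.5301 0.0403 1.2372]
blue 3194 px 294.64057608015025 147.12273011897307 2 637 118 396 [0.6538 0.0296 0.1299] [ 0.4227 -0.0631  0.1074] [0.7409 0.1263 1.2372]
[[419.461  120.1772]
 [423.1027 -66.062 ]
 [743.3051 -59.8009]
 [739.6634 126.4384]]
(array([0.6064, 0.0305, 0.1714]), np.float64(0.0004974433839539433))
```

Request:
play_rows --targets '[{"grip":110,"linear":[2,-2,3],"delta_rot":[0,0,0.05]},{"grip":110,"linear":[5,-5.5,5],"delta_rot":[0,0,0.1]},{"grip":110,"linear":[8,-9,6],"delta_rot":[0,0,0.15]},{"grip":110,"linear":[11,-12.5,6],"delta_rot":[0,0,0.2]},{"grip":110,"linear":[14,-16,6],"delta_rot":[0,0,0.25]},{"grip":110,"linear":[17,-19.5,6],"delta_rot":[0,0,0.3]},{"grip":110,"linear":[20,-23,6],"delta_rot":[0,0,0.365]},{"grip":110,"linear":[23,-26.5,6],"delta_rot":[0,0,0.365]},{"grip":110,"linear":[26,-30,6],"delta_rot":[0,0,0.365]},{"grip":110,"linear":[29,-33.5,6],"delta_rot":[0,0,0.365]}]' --force 20

```text
time: 2.9
ee_pos: [0.4706, 0.1831, 0.2915]
tcp_rot: [180.0, 0.0, -178.2]
wrist_force: [0.9, 1.4, -0.1]
opening: 0.0487
grasp_force: 0.0
```

```bash
cat > m.py <<'E'
import numpy as np
P=np.array([534.,146.])  # pivot x,z mm world (in-plane)
def A_of(Q,r):  # upper-left intersection of circle(P,20), circle(Q,r)
    v=Q-P; d=np.hypot(*v); th=np.arccos((400+d*d-r*r)/(40*d)); a=np.arctan2(v[1],v[0])+th
    return P+20*np.array([np.cos(a),np.sin(a)]), np.pi-a
def rot(t): return np.array([[np.cos(t),-np.sin(t)],[np.sin(t),np.cos(t)]])
G=np.array([83.4-5*np.sin(.4),27.4+5*np.cos(.4)])
def fromB(bx,bz):
    B=P+[bx,bz]; A,lv=A_of(B,70.); t=np.arctan2(*(B-A)[::-1]); return A+rot(t)@G,lv,t
def fromG(g):
    A,lv=A_of(np.array(g,float),np.hypot(*G)); t=np.arctan2(*(np.array(g)-A)[::-1])-np.arctan2(G[1],G[0])
    return A+rot(t)@[70,0]-P,lv,t
E
python3 - <<'E'
from m import *
for b in((54,0),(56,.5),(58,0.5),(60,4),(66,4),(72,4),(75,4),(75,-4),(75,-11.5),(66,-11.5),(60,-11.5)): print(b,*fromB(*b))
print(fromG([605.5,176.5]))
E
```

```text
(54, 0) [605.45173573 175.17097143] 0.7475843496690207 -0.1954911594679633
(56, 0.5) [608.15344963 175.23953585] 0.9073301082168039 -0.2197243976224201
(58, 0.5) [610.82223591 174.80604334] 1.0506260683146835 -0.2431707594579815
(60, 4) [611.65231841 179.05003114] 1.127889826369493 -0.20238152100051204
(66, 4) [618.41553697 178.57230569] 1.461849346729139 -0.22887034394971303
(72, 4) [624.31490283 178.63691654] 1.7604266827639203 -0.22535223836710244
(75, 4) [626.99444775 178.83935687] 1.9070866068346641 -0.21420148912395223
(75, -4) [629.9598425  168.76179472] 2.0136523099540486 -0.3207671922433367
(75, -11.5) [632.39038406 159.16573713] 2.15005446162215 -0.4152198806625881
(66, -11.5) [624.52434592 158.03858771] 1.738922125691661 -0.4622593430548014
(60, -11.5) [618.56665321 157.99442923] 1.4405766804792628 -0.4640583887374072
(array([54.41122841,  1.11492658]), np.float64(0.7656440065047416), np.float64(-0.18309416466883383))
```

Request:
play_rows --targets '[{"grip":110,"linear":[3,-3.5,0],"delta_rot":[0,0,0]},{"grip":110,"linear":[6,-7,-1],"delta_rot":[0,0,0]},{"grip":110,"linear":[9,-10.5,-3],"delta_rot":[0,0,0]},{"grip":110,"linear":[12,-14,-4],"delta_rot":[0,0,0]},{"grip":110,"linear":[13.5,-15.7,-5],"delta_rot":[0,0,0]},{"grip":110,"linear":[13.55,-15.75,-7],"delta_rot":[0,0,0]},{"grip":110,"linear":[13.55,-15.75,-9],"delta_rot":[0,0,0]},{"grip":110,"linear":[13.55,-15.75,-11],"delta_rot":[0,0,0]},{"grip":110,"linear":[13.55,-15.75,-12.5],"delta_rot":[0,0,0]},{"grip":110,"linear":[13.55,-15.75,-13.4],"delta_rot":[0,0,0]}]'

```text
time: 3.9
ee_pos: [0.6047, 0.0272, 0.1558]
tcp_rot: [-180.0, -0.1, -178.2]
wrist_force: [-0.1, 0.3, -0.1]
opening: 0.0485
grasp_force: 0.0
```

Run:
```python
from h import *
s=bot.camera("side");t=bot.camera("top")
a=cv2.resize(s["color"][120:220,290:390,::-1],None,fx=5.5,fy=5.5,interpolation=cv2.INTER_CUBIC)[:, :400]
b=cv2.resize(t["color"][130:230,260:333,::-1],None,fx=5.5,fy=5.5,interpolation=cv2.INTER_CUBIC)[:, :400]
cv2.imwrite("pics/g1.png",np.hstack([a,b])); o=bot.get_obs(); print(o["ee_pos"],o["tcp_rot"],o["wrist_force"],o["opening"])
```

```text
[0.60465541 0.02731975 0.15607819] [ 1.79999321e+02 -1.11735902e-01 -1.78153505e+02] [ 0.02081219 -0.34787708 -0.4874568 ] 0.048875367933246726
```

View pics/g1.png

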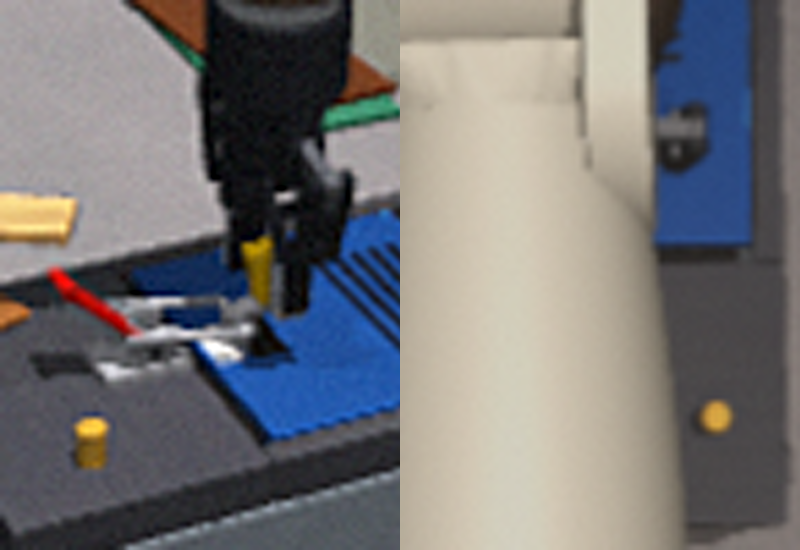

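The side crop shows the yellow tab (255,265) standing between the open fingers, the loop and red lever untouched; the top view is hidden by the arm. Closing.

Request:
play_rows --targets '[{"grip":255,"linear":[0,0,0],"delta_rot":[0,0,0]},{"grip":255,"linear":[0,0,0],"delta_rot":[0,0,0]},{"grip":255,"linear":[0,0,0],"delta_rot":[0,0,0]},{"grip":255,"linear":[0,0,0],"delta_rot":[0,0,0]},{"grip":255,"linear":[0,0,0],"delta_rot":[0,0,0]},{"grip":255,"linear":[0,0,0],"delta_rot":[0,0,0]},{"grip":255,"linear":[0,0,0],"delta_rot":[0,0,0]},{"grip":255,"linear":[0,0,0],"delta_rot":[0,0,0]}]' --force 25

```text
time: 4.8
ee_pos: [0.6056, 0.0285, 0.1585]
tcp_rot: [179.9, 0.1, -178.1]
wrist_force: [-0.6, 5.8, 1.6]
opening: 0.0116
grasp_force: 26.7
```

Request:
play_rows --targets '[{"grip":255,"linear":[0,0.1,0.15],"delta_rot":[0,0,0]},{"grip":255,"linear":[0.05,0.1,0.35],"delta_rot":[0,0,0]},{"grip":255,"linear":[0.4,0.12,0.4],"delta_rot":[0,0,0]},{"grip":255,"linear":[0.8,0.13,0.4],"delta_rot":[0,0,0]},{"grip":255,"linear":[1.2,0.14,0.4],"delta_rot":[0,0,0]},{"grip":255,"linear":[1.6,0.15,0.4],"delta_rot":[0,0,0]},{"grip":255,"linear":[1.95,0.16,0.4],"delta_rot":[0,0,0]},{"grip":255,"linear":[2.25,0.17,0.4],"delta_rot":[0,0,0]},{"grip":255,"linear":[2.25,0.17,0.4],"delta_rot":[0,0,0]},{"grip":255,"linear":[2.25,0.17,0.4],"delta_rot":[0,0,0]}]'

```text
time: 5.8
ee_pos: [0.628, 0.0294, 0.1613]
tcp_rot: [180.0, 0.0, -178.1]
wrist_force: [1.0, 5.2, -1.9]
opening: 0.0117
grasp_force: 26.1
```

Run:
```python
from h import *
from m import fromG
s=bot.camera("side")
a=cv2.resize(s["color"][130:205,285:385,::-1],None,fx=7,fy=7,interpolation=cv2.INTER_CUBIC)
cv2.imwrite("pics/g2.png",a); o=bot.get_obs(); print(o["ee_pos"],o["wrist_force"],o["opening"]); e=o["ee_pos"]*1000; print(fromG([e[0],e[2]+19]))
```

```text
[0.6279763  0.02940136 0.16133652] [ 0.18623777  5.42756588 -1.79214231] 0.011801908148545053
(array([76.66132004,  5.08417106]), np.float64(1.9785927683750586), np.float64(-0.19080956464363105))
```

View pics/g2.png

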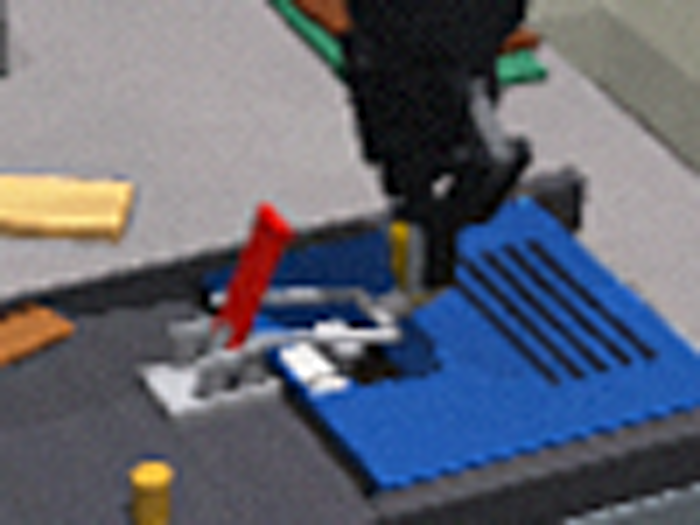

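The side crop shows the lever (260,210) now tilted over the cover and the bar (400,310) out beyond the keeper (330,340). Lowering the bar.

Request:
play_rows --targets '[{"grip":255,"linear":[0.05,0.05,-0.2],"delta_rot":[0,0,0]},{"grip":255,"linear":[0.1,0.1,-0.4],"delta_rot":[0,0,0]},{"grip":255,"linear":[0.15,0.15,-0.6],"delta_rot":[0,0,0]},{"grip":255,"linear":[0.2,0.15,-0.8],"delta_rot":[0,0,0]},{"grip":255,"linear":[0.25,0.15,-1.0],"delta_rot":[0,0,0]},{"grip":255,"linear":[0.3,0.15,-1.2],"delta_rot":[0,0,0]},{"grip":255,"linear":[0.35,0.15,-1.4],"delta_rot":[0,0,0]},{"grip":255,"linear":[0.35,0.15,-1.4],"delta_rot":[0,0,0]}]'

```text
time: 6.65
ee_pos: [0.6313, 0.0303, 0.1469]
tcp_rot: [-180.0, -0.0, -178.2]
wrist_force: [2.1, -2.3, 2.4]
opening: 0.0115
grasp_force: 27.4
```

Request:
play_rows --targets '[{"grip":255,"linear":[0.02,-0.04,-0.1],"delta_rot":[0,0,0]},{"grip":255,"linear":[0.03,-0.04,-0.2],"delta_rot":[0,0,0]},{"grip":255,"linear":[0.03,-0.04,-0.2],"delta_rot":[0,0,0]},{"grip":255,"linear":[0.03,-0.04,-0.2],"delta_rot":[0,0,0]}]'

```text
time: 7.05
ee_pos: [0.6315, 0.0302, 0.1453]
tcp_rot: [180.0, 0.0, -178.2]
wrist_force: [2.0, 0.3, 2.3]
opening: 0.0116
grasp_force: 27.5
```

Request:
play_rows --targets '[{"grip":255,"linear":[0.02,0,-0.1],"delta_rot":[0,0,0]},{"grip":255,"linear":[0.04,0,-0.2],"delta_rot":[0,0,0]},{"grip":255,"linear":[0.04,0,-0.2],"delta_rot":[0,0,0]},{"grip":255,"linear":[0.04,0,-0.2],"delta_rot":[0,0,0]}]'

```text
time: 7.45
ee_pos: [0.6319, 0.0302, 0.1432]
tcp_rot: [180.0, 0.0, -178.2]
wrist_force: [2.2, -0.0, 1.6]
opening: 0.0114
grasp_force: 27.6
```

Request:
play_rows --targets '[{"grip":255,"linear":[0.02,0,-0.1],"delta_rot":[0,0,0]},{"grip":255,"linear":[0.02,0,-0.1],"delta_rot":[0,0,0]},{"grip":255,"linear":[0.02,0,-0.1],"delta_rot":[0,0,0]}]'

```text
time: 7.75
ee_pos: [0.6321, 0.0301, 0.1423]
tcp_rot: [180.0, 0.0, -178.2]
wrist_force: [2.0, 0.6, 2.1]
opening: 0.0113
grasp_force: 27.6
```

Request:
play_rows --targets '[{"grip":255,"linear":[0.02,0,-0.05],"delta_rot":[0,0,0]},{"grip":255,"linear":[0.02,0,-0.1],"delta_rot":[0,0,0]},{"grip":255,"linear":[0.02,0,-0.1],"delta_rot":[0,0,0]}]'

```text
time: 8.05
ee_pos: [0.6323, 0.0301, 0.1412]
tcp_rot: [180.0, -0.0, -178.2]
wrist_force: [1.7, 0.6, 3.1]
opening: 0.0118
grasp_force: 27.7
```

Request:
play_rows --targets '[{"grip":255,"linear":[0.02,0,-0.05],"delta_rot":[0,0,0]},{"grip":255,"linear":[0.02,0,-0.1],"delta_rot":[0,0,0]},{"grip":255,"linear":[0.02,0,-0.1],"delta_rot":[0,0,0]}]'

```text
time: 8.35
ee_pos: [0.6325, 0.0301, 0.1402]
tcp_rot: [180.0, -0.0, -178.2]
wrist_force: [1.5, 0.7, 1.9]
opening: 0.0116
grasp_force: 27.7
```

Request:
play_rows --targets '[{"grip":255,"linear":[0,0,-0.05],"delta_rot":[0,0,0]},{"grip":255,"linear":[0,0,-0.1],"delta_rot":[0,0,0]},{"grip":255,"linear":[0,0,-0.1],"delta_rot":[0,0,0]}]'

```text
time: 8.65
ee_pos: [0.6326, 0.0301, 0.1399]
tcp_rot: [180.0, 0.0, -178.2]
wrist_force: [0.5, 0.6, 7.1]
opening: 0.0112
grasp_force: 28.3
```

Run:
```python
from h import *
from m import fromG
s=bot.camera("side")
a=cv2.resize(s["color"][140:200,295:375,::-1],None,fx=9,fy=9,interpolation=cv2.INTER_CUBIC)
cv2.imwrite("pics/g3.png",a); o=bot.get_obs(); print(o["ee_pos"],o["wrist_force"]); e=o["ee_pos"]*1000; print(fromG([e[0],e[2]+19]))
```

```text
[0.63255804 0.03014153 0.13990938] [0.95225014 0.94328837 6.53947885]
(array([ 75.12775813, -11.71846185]), np.float64(2.1604591353755787), np.float64(-0.4168386286704873))
```

View pics/g3.png

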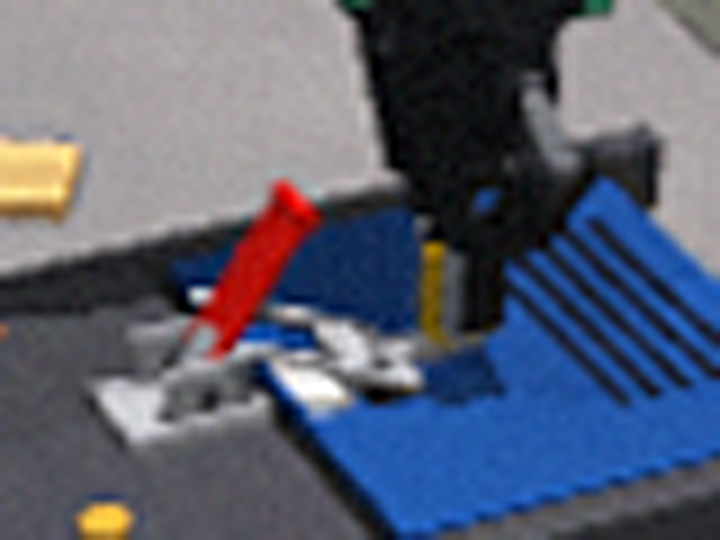

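The side crop shows the bar (420,375) down behind the keeper (370,370), with contact felt on the pad. Easing up 0.7 mm and drawing back.

Request:
play_rows --targets '[{"grip":255,"linear":[0,0,0.15],"delta_rot":[0,0,0]},{"grip":255,"linear":[-0.1,0,0.14],"delta_rot":[0,0,0]},{"grip":255,"linear":[-0.2,-0.01,0.13],"delta_rot":[0,0,0]},{"grip":255,"linear":[-0.3,-0.01,0.12],"delta_rot":[0,0,0]},{"grip":255,"linear":[-0.4,-0.01,0.11],"delta_rot":[0,0,0]},{"grip":255,"linear":[-0.5,-0.02,0.1],"delta_rot":[0,0,0]},{"grip":255,"linear":[-0.6,-0.02,0.09],"delta_rot":[0,0,0]},{"grip":255,"linear":[-0.6,-0.02,0.09],"delta_rot":[0,0,0]}]'

```text
time: 9.5
ee_pos: [0.6261, 0.0299, 0.1402]
tcp_rot: [-180.0, -0.0, -178.2]
wrist_force: [0.5, 0.7, 3.5]
opening: 0.0113
grasp_force: 27.8
```

Request:
play_rows --targets '[{"grip":255,"linear":[-0.05,0,0],"delta_rot":[0,0,0]},{"grip":255,"linear":[-0.1,0,-0.01],"delta_rot":[0,0,0]},{"grip":255,"linear":[-0.1,0,-0.01],"delta_rot":[0,0,0]}]'

```text
time: 9.8
ee_pos: [0.6253, 0.0299, 0.14]
tcp_rot: [-180.0, -0.0, -178.2]
wrist_force: [1.2, 1.1, 3.1]
opening: 0.0117
grasp_force: 27.8
```

Request:
play_rows --targets '[{"grip":255,"linear":[-0.05,0,0],"delta_rot":[0,0,0]},{"grip":255,"linear":[-0.1,0,0],"delta_rot":[0,0,0]},{"grip":255,"linear":[-0.1,0,0],"delta_rot":[0,0,0]}]'

```text
time: 10.1
ee_pos: [0.6244, 0.0299, 0.1401]
tcp_rot: [-180.0, -0.0, -178.2]
wrist_force: [1.0, 0.4, 2.8]
opening: 0.0115
grasp_force: 27.8
```

Request:
play_rows --targets '[{"grip":255,"linear":[-0.05,0,0],"delta_rot":[0,0,0]},{"grip":255,"linear":[-0.1,0,0],"delta_rot":[0,0,0]},{"grip":255,"linear":[-0.1,0,0],"delta_rot":[0,0,0]}]'

```text
time: 10.4
ee_pos: [0.6234, 0.0299, 0.1401]
tcp_rot: [-180.0, -0.0, -178.2]
wrist_force: [0.6, 0.1, 3.9]
opening: 0.0113
grasp_force: 27.8
```

Request:
play_rows --targets '[{"grip":255,"linear":[-0.05,0,0],"delta_rot":[0,0,0]},{"grip":255,"linear":[-0.1,0,0],"delta_rot":[0,0,0]},{"grip":255,"linear":[-0.1,0,0],"delta_rot":[0,0,0]}]'

```text
time: 10.7
ee_pos: [0.6223, 0.0299, 0.1401]
tcp_rot: [-180.0, -0.0, -178.2]
wrist_force: [0.4, 0.0, 3.3]
opening: 0.0116
grasp_force: 27.8
```

Request:
play_rows --targets '[{"grip":255,"linear":[-0.05,0,0],"delta_rot":[0,0,0]},{"grip":255,"linear":[-0.1,0,-0.01],"delta_rot":[0,0,0]},{"grip":255,"linear":[-0.1,0,-0.01],"delta_rot":[0,0,0]}]'

```text
time: 11.0
ee_pos: [0.6214, 0.0299, 0.14]
tcp_rot: [-180.0, -0.0, -178.2]
wrist_force: [1.8, -0.1, 3.1]
opening: 0.0112
grasp_force: 27.8
```

Request:
play_rows --targets '[{"grip":255,"linear":[-0.05,0,0],"delta_rot":[0,0,0]},{"grip":255,"linear":[-0.1,0,0],"delta_rot":[0,0,0]},{"grip":255,"linear":[-0.1,0,0],"delta_rot":[0,0,0]}]'

```text
time: 11.3
ee_pos: [0.6203, 0.0299, 0.1399]
tcp_rot: [-180.0, -0.0, -178.2]
wrist_force: [0.7, -0.7, 3.7]
opening: 0.0114
grasp_force: 27.8
```

Request:
play_rows --targets '[{"grip":255,"linear":[-0.05,0,0],"delta_rot":[0,0,0]},{"grip":255,"linear":[-0.1,0,0],"delta_rot":[0,0,0]},{"grip":255,"linear":[-0.1,0,0],"delta_rot":[0,0,0]}]'

```text
time: 11.6
ee_pos: [0.6197, 0.0299, 0.14]
tcp_rot: [-180.0, 0.0, -178.2]
wrist_force: [3.2, -1.3, 1.8]
opening: 0.0112
grasp_force: 27.7
```

Request:
play_rows --targets '[{"grip":255,"linear":[-0.03,0,0],"delta_rot":[0,0,0]},{"grip":255,"linear":[-0.05,0,0],"delta_rot":[0,0,0]},{"grip":255,"linear":[-0.05,0,0],"delta_rot":[0,0,0]}]'

```text
time: 11.9
ee_pos: [0.6197, 0.0299, 0.1401]
tcp_rot: [-180.0, 0.1, -178.2]
wrist_force: [5.6, -0.9, 1.6]
opening: 0.0115
grasp_force: 27.6
```

Request:
play_rows --targets '[{"grip":255,"linear":[-0.02,0,0],"delta_rot":[0,0,0]},{"grip":255,"linear":[-0.02,0,0.05],"delta_rot":[0,0,0]},{"grip":255,"linear":[-0.02,0,0.1],"delta_rot":[0,0,0]},{"grip":255,"linear":[-0.02,0,0.1],"delta_rot":[0,0,0]}]'

```text
time: 12.3
ee_pos: [0.6195, 0.0299, 0.1407]
tcp_rot: [-180.0, 0.1, -178.2]
wrist_force: [7.6, -1.2, -1.6]
opening: 0.0113
grasp_force: 27.1
```

Run:
```python
from h import *
from m import fromG
s=bot.camera("side")
a=cv2.resize(s["color"][140:200,295:375,::-1],None,fx=9,fy=9,interpolation=cv2.INTER_CUBIC)
cv2.imwrite("pics/g4.png",a); o=bot.get_obs(); print(o["ee_pos"],o["wrist_force"]); e=o["ee_pos"]*1000; print(fromG([e[0],e[2]+19]))
```

```text
[0.619523   0.02989701 0.14067936] [ 6.4299637  -1.62207588 -2.06655116]
(array([ 61.38975666, -10.26004008]), np.float64(1.482214274035386), np.float64(-0.4457847275056027))
```

View pics/g4.png

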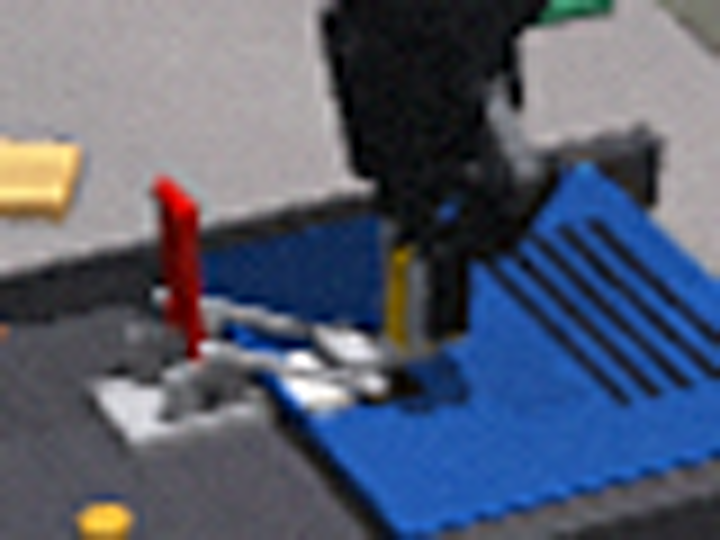

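Request:
play_rows --targets '[{"grip":255,"linear":[0,0,0.04],"delta_rot":[0,0,0]},{"grip":255,"linear":[0,0,0.07],"delta_rot":[0,0,0]},{"grip":255,"linear":[0,0,0.07],"delta_rot":[0,0,0]}]'

```text
time: 12.65
ee_pos: [0.6195, 0.0299, 0.1409]
tcp_rot: [-180.0, 0.0, -178.2]
wrist_force: [7.0, -1.9, -3.3]
opening: 0.0115
grasp_force: 26.8
```

Request:
play_rows --targets '[{"grip":255,"linear":[0,0.02,-0.06],"delta_rot":[0,0,0]},{"grip":255,"linear":[0,0.02,-0.1],"delta_rot":[0,0,0]},{"grip":255,"linear":[0,0.02,-0.1],"delta_rot":[0,0,0]},{"grip":255,"linear":[0,0.02,-0.1],"delta_rot":[0,0,0]},{"grip":255,"linear":[0,0.02,-0.1],"delta_rot":[0,0,0]}]'

```text
time: 13.15
ee_pos: [0.6195, 0.0299, 0.1408]
tcp_rot: [-180.0, 0.1, -178.2]
wrist_force: [6.2, -1.0, 1.4]
opening: 0.0115
grasp_force: 27.6
```

Request:
play_rows --targets '[{"grip":110,"linear":[0,0,0],"delta_rot":[0,0,0]},{"grip":110,"linear":[0,0,0],"delta_rot":[0,0,0]},{"grip":110,"linear":[0.05,0,0],"delta_rot":[0,0,0]},{"grip":110,"linear":[0.1,0,0],"delta_rot":[0,0,0]},{"grip":110,"linear":[0.1,0,1],"delta_rot":[0,0,0]},{"grip":110,"linear":[0.1,0,3],"delta_rot":[0,0,0]},{"grip":110,"linear":[0.1,0,6],"delta_rot":[0,0,0]},{"grip":110,"linear":[0.1,0,9],"delta_rot":[0,0,0]},{"grip":110,"linear":[2,0,11],"delta_rot":[0,0,0]},{"grip":255,"linear":[2,0,11],"delta_rot":[0,0,0]}]'

```text
time: 14.15
ee_pos: [0.6407, 0.0302, 0.2542]
tcp_rot: [180.0, 0.3, -178.2]
wrist_force: [0.4, 0.3, -0.5]
opening: 0.0354
grasp_force: 0.0
```

Run:
```python
from fit import *
s=bot.camera("side")
a=cv2.resize(s["color"][140:200,295:375,::-1],None,fx=9,fy=9,interpolation=cv2.INTER_CUBIC)
cv2.imwrite("pics/g5.png",a); o=bot.get_obs(); print(o["ee_pos"],o["wrist_force"])
for n in("lever_tip","loop","tab_center","loop_bar","cover"):
    r=bot.pinpoint(s,n)
    if r: print(n,r[0]["conf"],r[0]["pixel"],at_depth(s,r[0]["pixel"]))
C=cloud(s);h=cv2.cvtColor(s["color"],cv2.COLOR_RGB2HSV);k=((h[...,0]<5)|(h[...,0]>174))&(h[...,1]>150)&(abs(C[...,0]-.53)<.06)&(abs(C[...,1]-.03)<.05)&(C[...,2]>.14)
print(C[k].min(0),C[k].max(0),np.median(C[k],0))
```

```text
[0.6398 0.0302 0.2522] [ 0.4096 -0.6303 -0.2318]
lever_tip 0.76 [315.3, 161.8] [0.5276 0.0184 0.2177]
loop 0.55 [315.4, 175.8] [0.5302 0.0233 0.167 ]
tab_center 0.47 [341.7, 171.3] [0.6176 0.0262 0.1606]
loop_bar 0.65 [332.7, 179.9] [0.5842 0.0174 0.1431]
cover 0.69 [333.2, 176.6] [0.5922 0.0313 0.1447]
[0.5233 0.0129 0.151 ] [0.542  0.0391 0.2172] [0.5263 0.0191 0.1933]
```

View pics/g5.png

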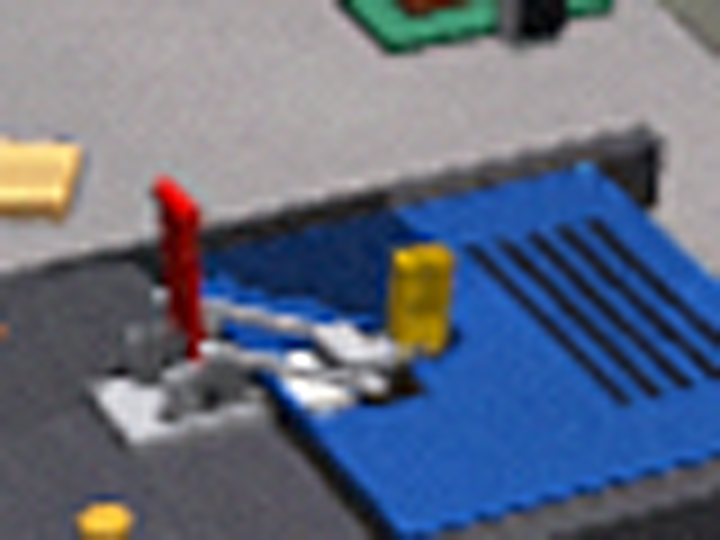

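The side crop shows the bar in the keeper (370,380), tab upright (420,300) and lever near upright (175,250), staying so after release. Now to the lever.

Request:
play_rows --targets '[{"grip":255,"linear":[-2,0,0],"delta_rot":[0,0,0]},{"grip":255,"linear":[-4,-0.1,0],"delta_rot":[0,0,0]},{"grip":255,"linear":[-6,-0.2,-1],"delta_rot":[0,0,0]},{"grip":255,"linear":[-7.5,-0.2,-3],"delta_rot":[0,0,0]},{"grip":255,"linear":[-8.2,-0.25,-5],"delta_rot":[0,0,0]},{"grip":255,"linear":[-8.7,-0.25,-5],"delta_rot":[0,0,0]},{"grip":255,"linear":[-9,-0.25,-5],"delta_rot":[0,0,0]},{"grip":255,"linear":[-9,-0.25,-5],"delta_rot":[0,0,0]}]'

```text
time: 15.25
ee_pos: [0.5489, 0.0276, 0.2019]
tcp_rot: [180.0, 0.1, -178.2]
wrist_force: [0.3, 0.1, 0.1]
opening: 0.0004
grasp_force: 0.0
```

Run:
```python
import numpy as np
from workcell import bot
o=bot.get_obs(); e=o["ee_pos"]*1000; print(e,o["wrist_force"],o["opening"])
for th in np.arange(1.4,-.01,-.1):
    x=534-55*np.cos(th)+2.5*np.sin(th)+11; z=146+55*np.sin(th)+2.5*np.cos(th); print(round(th,2),round(x,1),round(z,1),((np.array([x,z])-e[[0,2]])/10).round(2))
```

```text
[548.92407173  27.64310419 201.91311303] [0.34234507 0.1408285  0.11123652] 0.00043450523704356415
1.4 538.1 200.6 [-1.08 -0.13]
1.3 532.7 199.7 [-1.62 -0.22]
1.2 527.4 198.2 [-2.15 -0.37]
1.1 522.3 196.2 [-2.66 -0.58]
1.0 517.4 193.6 [-3.15 -0.83]
0.9 512.8 190.6 [-3.62 -1.13]
0.8 508.5 187.2 [-4.04 -1.47]
0.7 504.5 183.3 [-4.44 -1.86]
0.6 501.0 179.1 [-4.79 -2.28]
0.5 497.9 174.6 [-5.1  -2.74]
0.4 495.3 169.7 [-5.36 -3.22]
0.3 493.2 164.6 [-5.57 -3.73]
0.2 491.6 159.4 [-5.73 -4.25]
0.1 490.5 154.0 [-5.84 -4.79]
-0.0 490.0 148.5 [-5.89 -5.34]
```

Push in stages, watching the force.

Request:
play_rows --targets '[{"grip":255,"linear":[-0.4,0,0],"delta_rot":[0,0,0]},{"grip":255,"linear":[-0.7,0,-0.1],"delta_rot":[0,0,0]},{"grip":255,"linear":[-1.08,-0.05,-0.13],"delta_rot":[0,0,0]},{"grip":255,"linear":[-1.35,-0.05,-0.18],"delta_rot":[0,0,0]},{"grip":255,"linear":[-1.35,-0.05,-0.18],"delta_rot":[0,0,0]}]'

```text
time: 15.75
ee_pos: [0.5362, 0.0273, 0.1997]
tcp_rot: [180.0, 0.2, -178.1]
wrist_force: [5.9, 1.7, 2.1]
opening: -0.0002
grasp_force: 2.8
```

Request:
play_rows --targets '[{"grip":255,"linear":[-0.27,0,-0.04],"delta_rot":[0,0,0]},{"grip":255,"linear":[-0.54,0,-0.11],"delta_rot":[0,0,0]},{"grip":255,"linear":[-0.8,0,-0.19],"delta_rot":[0,0,0]},{"grip":255,"linear":[-0.8,0,-0.19],"delta_rot":[0,0,0]}]'

```text
time: 16.15
ee_pos: [0.5283, 0.0272, 0.1981]
tcp_rot: [180.0, 0.2, -178.2]
wrist_force: [5.3, 0.0, 3.9]
opening: -0.0003
grasp_force: 2.8
```

Request:
play_rows --targets '[{"grip":255,"linear":[-0.26,0,-0.1],"delta_rot":[0,0,0]},{"grip":255,"linear":[-0.51,-0.02,-0.21],"delta_rot":[0,0,0]},{"grip":255,"linear":[-0.76,-0.03,-0.33],"delta_rot":[0,0,0]},{"grip":255,"linear":[-1.0,-0.04,-0.46],"delta_rot":[0,0,0]},{"grip":255,"linear":[-1.24,-0.05,-0.61],"delta_rot":[0,0,0]},{"grip":255,"linear":[-1.47,-0.05,-0.76],"delta_rot":[0,0,0]},{"grip":255,"linear":[-1.68,-0.05,-0.93],"delta_rot":[0,0,0]},{"grip":255,"linear":[-1.89,-0.05,-1.1],"delta_rot":[0,0,0]}]'

```text
time: 16.95
ee_pos: [0.5093, 0.0266, 0.1877]
tcp_rot: [-180.0, 0.2, -178.2]
wrist_force: [1.7, -1.0, 9.5]
opening: -0.0002
grasp_force: 3.7
```

Request:
play_rows --targets '[{"grip":255,"linear":[-0.2,0,-0.19],"delta_rot":[0,0,0]},{"grip":255,"linear":[-0.4,0,-0.39],"delta_rot":[0,0,0]},{"grip":255,"linear":[-0.58,-0.02,-0.6],"delta_rot":[0,0,0]},{"grip":255,"linear":[-0.75,-0.02,-0.81],"delta_rot":[0,0,0]},{"grip":255,"linear":[-0.91,-0.03,-1.04],"delta_rot":[0,0,0]},{"grip":255,"linear":[-1.06,-0.03,-1.27],"delta_rot":[0,0,0]},{"grip":255,"linear":[-1.19,-0.04,-1.51],"delta_rot":[0,0,0]},{"grip":255,"linear":[-1.32,-0.04,-1.75],"delta_rot":[0,0,0]}]'

```text
time: 17.75
ee_pos: [0.4951, 0.0262, 0.1691]
tcp_rot: [-180.0, 0.0, -178.2]
wrist_force: [-0.9, -0.9, 3.4]
opening: 0.0001
grasp_force: 1.5
```

Request:
play_rows --targets '[{"grip":255,"linear":[-0.11,0,-0.25],"delta_rot":[0,0,0]},{"grip":255,"linear":[-0.21,0,-0.51],"delta_rot":[0,0,0]},{"grip":255,"linear":[-0.3,0,-0.77],"delta_rot":[0,0,0]},{"grip":255,"linear":[-0.37,0,-1.03],"delta_rot":[0,0,0]},{"grip":255,"linear":[-0.43,0,-1.3],"delta_rot":[0,0,0]},{"grip":255,"linear":[-0.48,0,-1.57],"delta_rot":[0,0,0]},{"grip":255,"linear":[-0.5,0,-1.8],"delta_rot":[0,0,0]},{"grip":255,"linear":[-0.5,0,-1.95],"delta_rot":[0,0,0]}]'

```text
time: 18.55
ee_pos: [0.4901, 0.0262, 0.1487]
tcp_rot: [180.0, -0.0, -178.2]
wrist_force: [0.2, 0.6, -0.0]
opening: -0.0003
grasp_force: 0.0
```

Request:
play_rows --targets '[{"grip":255,"linear":[-0.3,0,-0.05],"delta_rot":[0,0,0]},{"grip":255,"linear":[-0.3,0,-0.1],"delta_rot":[0,0,0]},{"grip":255,"linear":[-0.3,0,-0.15],"delta_rot":[0,0,0]},{"grip":255,"linear":[-0.3,0,-0.15],"delta_rot":[0,0,0]}]'

```text
time: 18.95
ee_pos: [0.4871, 0.0262, 0.1485]
tcp_rot: [180.0, 0.1, -178.2]
wrist_force: [-2.6, 0.6, 7.4]
opening: 0.0001
grasp_force: 3.8
```

Firm stop at lever-flat height (148.5 mm, 7 N). Retract and look.

Request:
play_rows --targets '[{"grip":255,"linear":[0,0,0.5],"delta_rot":[0,0,0]},{"grip":255,"linear":[0,0,2],"delta_rot":[0,0,0]},{"grip":255,"linear":[0,0,5],"delta_rot":[0,0,0]},{"grip":255,"linear":[0,0,9],"delta_rot":[0,0,0]},{"grip":255,"linear":[-2,4,12],"delta_rot":[0,0,0]},{"grip":255,"linear":[-4,8,14],"delta_rot":[0,0,0]},{"grip":255,"linear":[-6,12,14],"delta_rot":[0,0,0]},{"grip":255,"linear":[-8,16,14],"delta_rot":[0,0,0]},{"grip":255,"linear":[-10,20,14],"delta_rot":[0,0,0]},{"grip":255,"linear":[-10,20,14],"delta_rot":[0,0,0]}]'

```text
time: 19.95
ee_pos: [0.385, 0.2298, 0.2885]
tcp_rot: [179.9, 0.0, -177.8]
wrist_force: [0.0, -0.5, -0.1]
opening: 0.0001
grasp_force: 0.0
```

Run:
```python
from fit import *
s=bot.camera("side");t=bot.camera("top")
a=cv2.resize(s["color"][140:220,275:375,::-1],None,fx=5,fy=5,interpolation=cv2.INTER_CUBIC)
b=cv2.resize(t["color"][130:230,260:320,::-1],None,fx=4,fy=4,interpolation=cv2.INTER_CUBIC)
cv2.imwrite("pics/g6.png",np.hstack([a,b])); o=bot.get_obs(); print(o["ee_pos"],o["wrist_force"])
for p in(s,t):
  for n in("lever_tip","loop_bar","tab_center","cover_edge","chip_mid","gauge_mid"):
    r=bot.pinpoint(p,n)
    if r: print(n,r[0]["conf"],r[0]["pixel"],at_depth(p,r[0]["pixel"]))
  C=cloud(p);h=cv2.cvtColor(p["color"],cv2.COLOR_RGB2HSV);k=((h[...,0]<5)|(h[...,0]>174))&(h[...,1]>150)&(abs(C[...,0]-.51)<.06)&(abs(C[...,1]-.03)<.03)&(C[...,2]>.1)
  print(C[k].min(0),C[k].max(0),np.median(C[k],0))
```

```text
[0.3867 0.227  0.2883] [ 0.631  -0.6752  0.334 ]
lever_tip 0.61 [295.5, 187.3] [0.4638 0.0131 0.1495]
loop_bar 0.57 [329.7, 178.4] [0.5792 0.0284 0.143 ]
tab_center 0.69 [229.1, 147.8] [0.3456 0.3814 0.1181]
cover_edge 0.97 [322.6, 186.3] [0.5491 0.0122 0.132 ]
chip_mid 0.41 [286.8, 175.1] [0.468  0.104  0.1369]
gauge_mid 0.56 [306.6, 198.0] [ 0.473  -0.0517  0.1521]
[0.4621 0.0125 0.1303] [0.5166 0.0364 0.1535] [0.4877 0.0222 0.1487]
lever_tip 0.83 [291.5, 206.2] [0.4709 0.0275 0.1504]
loop_bar 0.52 [294.2, 171.3] [0.5751 0.0227 0.1416]
tab_center 0.62 [290.5, 160.4] [0.601  0.0316 0.1796]
cover_edge 0.92 [291.0, 175.3] [0.5644 0.0327 0.1302]
chip_mid 0.7 [266.4, 209.8] [0.4594 0.1028 0.135 ]
gauge_mid 0.59 [317.7, 204.7] [ 0.4768 -0.0491  0.1513]
[0.4656 0.0141 0.1265] [0.5197 0.0373 0.1548] [0.4895 0.026  0.1484]
```

View pics/g6.png

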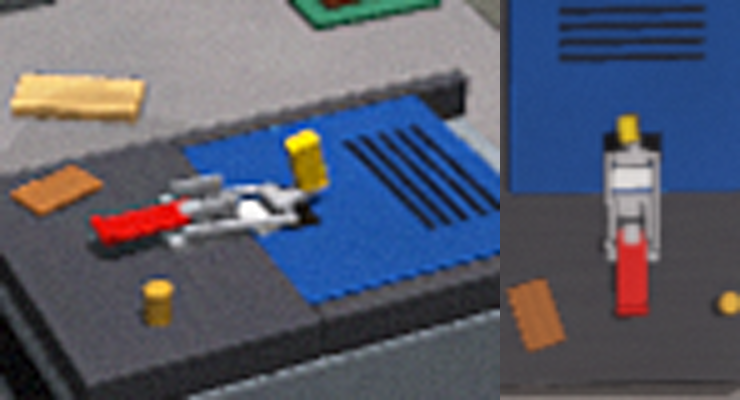

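The pictures show the red lever flat (140,225), the bar behind the keeper (300,205), and the cover closed on the seal. Chip and gauge have not moved.

```bash
python3 -c "
from workcell import bot
print(bot.job_done())"
```

```text
the job is handed in; nothing more can be done
None
```

The filter cover is latched shut and the job is handed in at about 20 s: the loop is hooked behind the keeper, drawn snug at about 6 N (highest reading 7.6 N), and the lever lies flat, pressed down with under 10 N in the readings.

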